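# Open the tray carrier's gate and hold it wide

### The job

Unlock the steel tray carrier so that the trays of sweets can be slid out: draw the lock pin and hang it by its flange fully home in the notch of the holder clipped to the carrier's side, then squeeze the rail catch's two tabs fully together, then squeeze the two tabs of the catch on the gate and swing the gate towards you past its detent until it stands wide open, about 65 degrees. It springs back, so finish still holding the gate there, at rest and wide open, without letting go; leave the pin parked and the other things on the table where they are.

Things in the scene. Friction and masses are not known exactly. Their poses are not given: they have to be found in the camera images.
- carrier: Fixed stainless open-top tray carrier, 225 x 206 x 130 mm high. Origin: on the table, middle of its front (gate line). x into the carrier (away from the robot), y to the hinge side, z up. The gate closes the -x side. On its -y wall a deck, top at z 130 mm (x 12 to 182, y -97 to -155), carries the rail catch and pin bore. A detent block, 16 mm high, tops the wall at (0, 132) mm.
- lock_pin: Loose steel pin, about 60 g: shank 9 mm dia. x 36 mm pointing down, flange 26 mm dia. x 4 mm, above it a black upright knob 18 mm dia. (4 to 34 mm above the origin). Origin: on the axis under the flange; z up. At first its flange lies on the bore's bridge and it stops the rail catch; lift it over 36 mm to clear.
- pin_bore (a point): Mouth of the pin bore, 11.5 mm dia., on a bridge (24 mm in x, 34 mm in y) 22 mm above the deck, at (124, -125, 152) mm in the carrier frame.
- pin_holder: Fixed aluminium plate 44 mm wide (x), 6 mm thick, top at z 140 mm, clipped outside the deck; axes as the carrier; its place along x varies. A notch 12 mm wide, open to -y, runs in 25 mm to the seat. Origin: top face at the notch seat. Home: shank hanging in the notch at the seat, flange resting on the plate, pin upright.
- notch_seat (a point): Notch seat on the holder's top face: where the parked pin's axis goes (1.5 mm further in is the end). The plate reaches 37 mm to +y and 25 mm to -y of it. The pin can be let down here from above or slid in from -y.
- rail_catch (a joint): First catch, a slide on the deck: 0 to 0.002 locked, 0.012 m fully squeezed. Its front tab slides to carrier +x, towards the fixed rear tab; takes about 3 N (friction) and stays where it is left. Blocked by the lock pin. While locked, its nose blocks the gate catch.
- rail_catch_mid (a point): TCP point to squeeze the rail catch, fingers closing along carrier x: (54, -125, 163) mm in the carrier frame, 33 mm above the deck. Upright steel tabs 10 mm thick (x), 16 wide, tops 50 mm over the deck. Outer faces: front one 29 mm in front of this point (17 when squeezed), fixed rear one 17 mm behind. Keep fingertips 14 mm over the deck. Pin bridge begins 58 mm behind.
- gate_catch (a joint): Second catch, the sprung bolt on the gate's top rail: 0 bolted, 0.012 m fully squeezed; over 0.009 frees the gate. Its outer tab slides along the gate towards the fixed tab nearer the hinge; 4 to 6.5 N, springs back when let go. Once the gate is open 0.1 rad the bolt no longer matters.
- gate_catch_mid (a point): TCP point to squeeze the gate catch, fingers closing along the gate (carrier y when shut); moves with the gate, 136 mm from the hinge axis, 33 mm above the gate's top. Steel tabs 10 mm thick, 16 wide, tops 50 mm over the gate. Outer face 29 mm from this point (17 squeezed), fixed hinge-side one 17 mm. Keep fingertips 14 mm over the gate. Good grip to swing and hold it, turning the hand along.
- gate: The gate: steel frame with clear pane, 170 mm wide, 12 mm thick, z 15 to 130 mm. Origin: on the hinge axis at table level; when shut its axes are the carrier's and it runs along -y.
- gate_angle (a joint): Gate angle, rad: 0 shut, grows as the free end swings to carrier -x (clockwise from above), stop at 1.4. A closing spring pulls 1 to 2 N at the tabs; a detent bump between about 0.3 and 0.9 needs up to about 6 N. Let go beyond it, the gate falls back and rests on the bump at about 0.65; let go before it, it falls shut against the bolt.
- gate_hinge (a point): Hinge axis (vertical) at the height of the gate's top: (0, 85, 130) mm in the carrier frame.
- tub: White lidded tub, 90 mm dia., 100 mm high, beside the carrier on the hinge side. Bystander; origin under its centre.
- carton: White carton 140 x 100 x 60 mm, on the carrier's right. Bystander; origin under its centre.
- sweet_tray: Empty brown tray 170 x 120 x 30 mm, at the left. Bystander; origin under its centre.
- bowl: Steel bowl 120 mm dia., 50 mm high, at the right. Bystander.
- beaker: White beaker 70 mm dia., 90 mm high, at the right. Bystander.
- spatula: Spatula 240 mm long with black handle, lying at the front right. Bystander.
- jar: Amber jar 70 mm dia., 110 mm high, at the left. Bystander.

How it is judged:
By the outcome, as a careful person would: the job done as asked, in the order asked, and still so for the second after the job is handed in, while the arm keeps its last pose, push and grip.
It also fails if it takes over 59 s, if anything falls off the work surface, if the arm or the gripper's body presses on something with over 40 N, if the wrist force passes 120 N, or if a joint passes its speed limit or range.

### The arm

A 6-joint arm with a two-finger parallel gripper is mounted at the origin on the work surface. World frame = base frame: x ahead of the robot, y to its left, z up, the work surface at z = 0. Lengths are in m, angles in rad, forces in N, time in s.
With the tool pointing down it reaches from about 0.35 to 0.85 m from the base axis. Payload 8.1 kg.
Tool frame: the origin (TCP) lies between the finger pads, 19 mm behind the fingertips; this is the grasp point; z points along the fingers, y is the line along which they close (so a half turn about z gives the same grasp; the last joint's range is limited). The gripper opens to 85 mm and grips with 20 to 120 N. Pads are 22 mm wide; open, the fingers measure 114 mm over their backs; the gripper's body (76 mm by 85 mm) begins 54 mm behind the grasp point. The pads swing forward as they close: fully open they stand 13 mm farther back than shut.
Start: joints at [1.257, 0.13, 1.488, -0, 1.523, -0.085], TCP at [0.136, 0.584, 0.25] pointing down, gripper open.
Joint ranges: [-2.96, 2.96], [-0.89, 2.26], [0.02, 2.5], [-1.34, 4.48], [0, 2.73], [-2.66, 2.66]. Speed limits (rad/s): [2.39, 2.39, 2.79, 3.14, 3.14, 3.14].

### API

Orientations are given as a unit quaternion [w, x, y, z].
In Python, from plant import robot, vision gives the robot as it stands.
- The arm moves only by the shell command python3 -m jog 'ROWS' [FORCE]. ROWS is JSON, a list of rows, each an object with "travel": the shift along the tool's x, y, z in units of 0.04 m (1.0 is 0.04 m), a list of three; "dr": the turn, a rotation vector about the tool's x, y, z in units of 30 degrees (1.0 is 30 degrees), a list of three; "hand": the closure, from 0 (fully open) to 1 (shut). In form: [{"travel": [dx, dy, dz], "dr": [rx, ry, rz], "hand": hand}, ...]. A call has 1 to 5 rows; each row shifts and turns the commanded pose from where the row before left it, along the tool's axes as they then stand; what a row does not reach is not made up. A row lasts 1/12 s, in which the tool goes at most 41.7 mm and 7.16 degrees, less where a joint would pass 70% of its speed; a pose out of reach is approached as far as the arm can. A call with a number of a shift or a turn outside -1 to 1 is refused whole. A call with a gripper value outside its range is refused whole. The fingers move at their own pace and stop on an object; FORCE is the grip in N (left out, the last holds). Time passes only in rows, so rows that do not move let the fingers close. It gives the time, the measured TCP pose, the force, the opening and the grip force at its end, in the units of the state.
- robot.read_state(): the state, without advancing time (a new reading comes with each control period).
- vision.camera(name): name is "scene" or "top" or "wrist"; returns a dict with "pixels" (384x512x3 uint8, red, green, blue), "vertical_fov" (degrees; the focal length in pixels is half the picture's height over the tangent of half this angle, whatever the lens; pixels are square), "cx", "cy" (the principal point, pixels), "k1" (the pictures are not rectified: a ray, as slopes to the right and down, at radius r is drawn at 1 + k1 r^2 times it, then the intrinsics apply), "xyz" and "attitude" of the camera in the world. Camera axes: x right, y down, z forward; pixel columns grow to the right and rows downward; lengths in m; the calibration is good to about 2 mm. A picture is of the moment at which its call begins. There is no depth.
- robot.close_job(): hands the job in; it is judged then, once.
The state is a dict: "t": time; "qpos": joint angles; "joint_velocities": joint speeds; "joint_efforts": joint torques, N m; "position": TCP position; "orientation": TCP orientation; "contact_force": force on the tool from outside, world axes, zero at the start; "moment": the same for the moment, N m; "finger_gap": finger opening in m; "finger_force": force on a finger pad.
Only numpy, scipy, OpenCV 4.12 (cv2) and the standard library are available. Lean on these libraries where they do the work, as an engineer would, in place of code of your own. Each camera call takes 0.05 s, during which the arm holds its last target. There are 200 camera calls.

## Working session

There is one attempt and no reset: what is moved stays moved. The work goes in short steps, Python scripts to look and compute and a shell command to move; the robot and the scene stay as the last step left them, time stands still between calls to the robot, and variables do not carry over. Pictures are saved under pics/ and viewed, at most 10 in all, crops included, and the job is handed in when it is done.

```bash
mkdir -p pics; ls; python3 - <<'E'
from plant import robot, vision
import cv2
print(robot.read_state())
for n in("scene","top"):
    c=vision.camera(n); print({k:v for k,v in c.items() if k!="pixels"})
    cv2.imwrite(f"pics/{n}0.png",cv2.resize(c["pixels"][:,:,::-1],(800,600),interpolation=cv2.INTER_CUBIC))
    cv2.imwrite(f"pics/{n}0raw.png",c["pixels"][:,:,::-1])
E
```

```text
pics
{'t': 0.0, 'qpos': array([ 1.25659932e+00,  1.31203278e-01,  1.48926284e+00,  3.55759094e-05,
        1.52302014e+00, -8.54311646e-02]), 'joint_velocities': array([ 0.00096389,  0.00070056, -0.00090617,  0.00106385, -0.00137209,
       -0.00144351]), 'joint_efforts': array([ 2.45843812e-04, -5.69420886e+01, -5.00535822e+01, -3.37044239e-04,
        1.49898708e-02, -7.72209773e-05]), 'position': array([0.13588963, 0.58387882, 0.24892828]), 'orientation': array([-2.05342165e-04,  1.14134473e-01,  9.93464859e-01, -9.24441494e-04]), 'contact_force': array([ 0.40103703,  0.28652349, -0.19942947]), 'moment': array([-0.00428217,  0.02288333,  0.00749204]), 'finger_force': 0.0, 'finger_gap': 0.08565656162361979}
{'vertical_fov': 45.08158604507074, 'cx': 251.56556805000676, 'cy': 191.89488757545703, 'k1': -0.10603752586198421, 'xyz': array([1.52466167, 0.23139875, 1.02719288]), 'attitude': array([-0.25407495,  0.57113211,  0.71141758, -0.32115271])}
{'vertical_fov': 43.372999580712886, 'cx': 252.59838037179964, 'cy': 188.6043595446368, 'k1': 0.014042838782723204, 'xyz': array([ 0.21949705, -0.01079255,  1.55479766]), 'attitude': array([-0.06711856,  0.71170757, -0.69548759,  0.07255656])}
```

View pics/scene0.png

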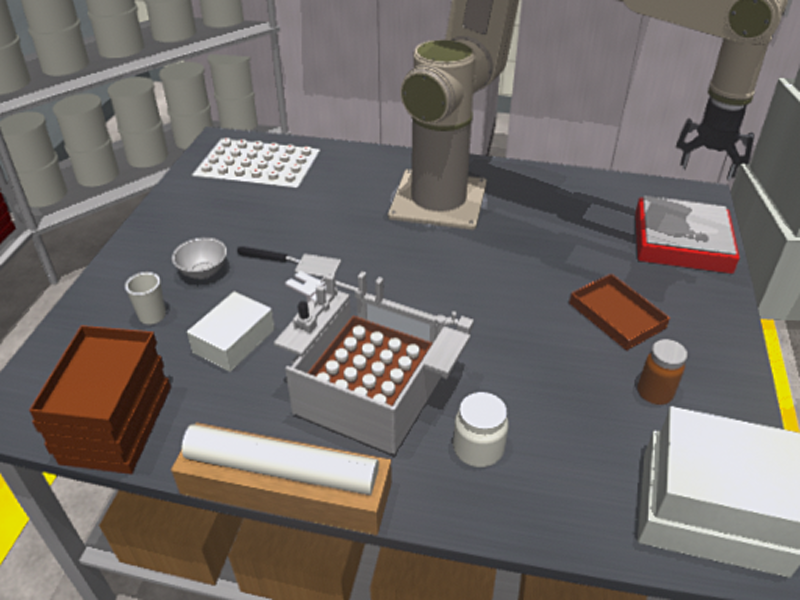

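View pics/top0.png

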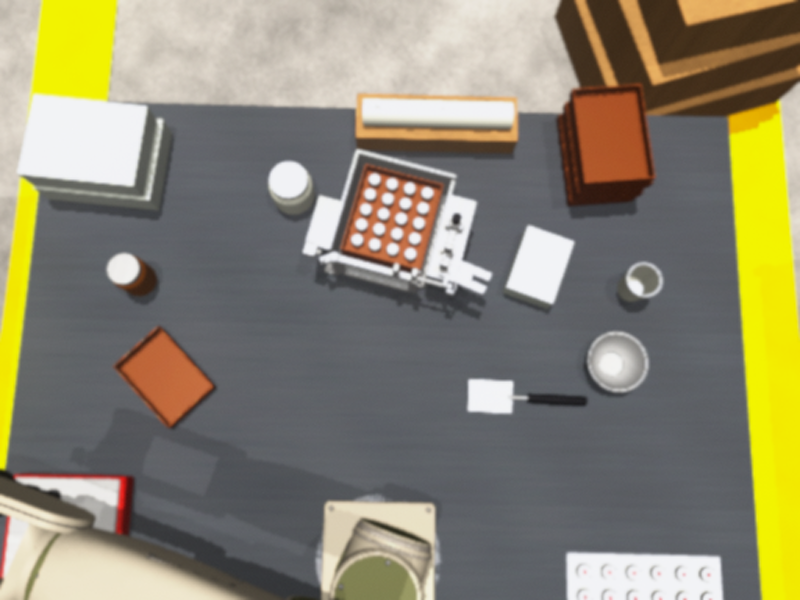

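```bash
python3 - <<'E'
import cv2
a=cv2.imread("pics/scene0raw.png")[165:285,172:308]
b=cv2.imread("pics/top0raw.png")[92:202,188:320]
def lab(im,x0,y0,s,f):
    im=cv2.resize(im,None,fx=s,fy=s,interpolation=cv2.INTER_CUBIC)
    for x in range(0,im.shape[1],10*s):
        cv2.putText(im,str(x//s+x0),(x,8),0,.35,(0,0,255)); cv2.line(im,(x,10),(x,14),(0,0,255))
    for y in range(0,im.shape[0],10*s):
        cv2.putText(im,str(y//s+y0),(0,y+4),0,.35,(0,0,255)); cv2.line(im,(24,y),(28,y),(0,0,255))
    cv2.imwrite(f,im)
lab(a,172,165,5,"pics/sc1.png"); lab(b,188,92,5,"pics/tc1.png")
E
```

```text
(no output)
```

View pics/sc1.png

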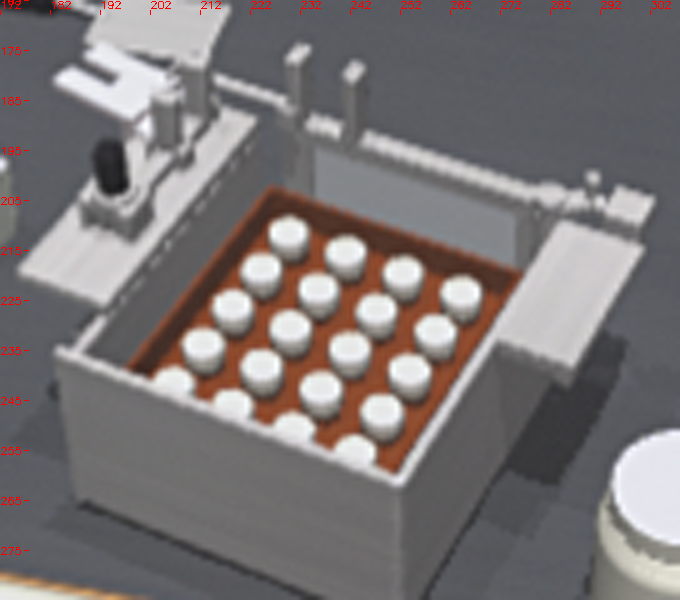

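View pics/tc1.png

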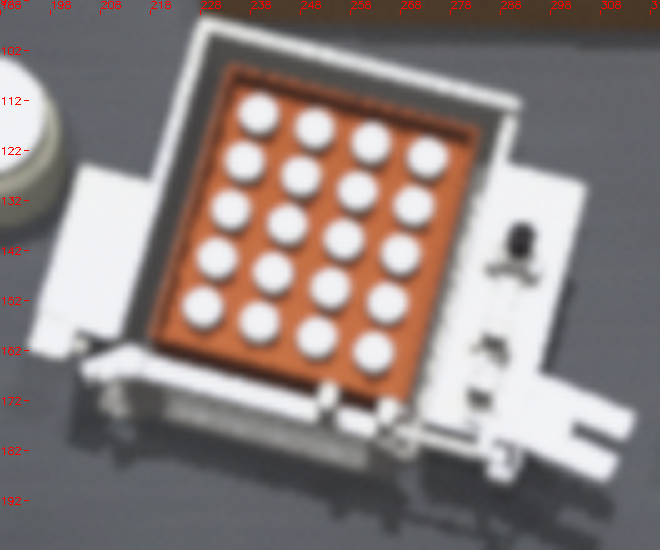

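```bash
cat >h.py <<'E'
import numpy as np, cv2
from scipy.optimize import least_squares
from scipy.spatial.transform import Rotation as R
def proj(c,P):
    q=c["attitude"]; M=R.from_quat([q[1],q[2],q[3],q[0]]).as_matrix()
    p=(np.atleast_2d(P)-c["xyz"])@M
    s=p[:,:2]/p[:,2:]; r2=(s**2).sum(1,keepdims=True)
    f=192/np.tan(np.radians(c["vertical_fov"]/2))
    return s*(1+c["k1"]*r2)*f+[c["cx"],c["cy"]]
def tri(obs):
    return least_squares(lambda X:np.concatenate([(proj(c,X)-uv).ravel() for c,uv in obs]),[.55,-.05,.1])
def w(car,P):
    P=np.atleast_2d(P).astype(float)/1000; x,y,z,a=car
    return P@R.from_euler('z',a).as_matrix().T+[x,y,z]
def mark(im,uv,x0,y0,s,f,col=(0,0,255)):
    for u,v in uv: cv2.drawMarker(im,(int((u-x0)*s),int((v-y0)*s)),col,cv2.MARKER_CROSS,9,1)
E
cat >fit.py <<'E'
from h import *
from plant import vision
S=vision.camera("scene");T=vision.camera("top")
sc=lambda u,v:(u/5+172,v/5+165); tc=lambda u,v:(u/5+188,v/5+92)
sp={(225,103,130):sc(400,484),(225,-103,130):sc(58,350),(182,-155,130):sc(20,268),(182,-97,130):sc(105,300)}
tp={(225,103,130):tc(203,18),(225,-103,130):tc(520,102),(182,-155,130):tc(586,182)}
def res(p,full=False):
    return np.concatenate([(proj(S,w(p,list(sp)))-list(sp.values())),(proj(T,w(p,list(tp)))-list(tp.values()))]).ravel()
r=least_squares(res,[.5,-.05,0,-.2]); car=r.x
print(car, r.fun.reshape(-1,2).round(1).tolist())
k=tri([(S,sc(108,145)),(T,tc(522,235))]); print("knob",k.x,k.fun, "pred",w(car,(124,-125,186)))
for n,a,b in [("seatend",(118,78),(573,430)),("tipA",(92,42),(632,424)),("tipB",(57,76),(615,468))]:
    k=tri([(S,sc(*a)),(T,tc(*b))]); q=k.x
    print(n,q,k.fun.round(1),"carrier",(R.from_euler('z',-car[3]).apply(q-car[:3])*1000).round(1))
np.save("car.npy",car)
E
python3 fit.py
```

```text
[ 0.55624607  0.02016631  0.00194592 -0.24522852] [[0.1, 0.1], [-1.1, -0.1], [-0.8, -0.2], [0.1, 0.2], [-0.8, -0.1], [-0.4, -0.1], [-0.7, 0.9]]
knob [ 0.64588415 -0.13219075  0.18693966] [-0.09428721 -0.00928631 -0.09924856  0.02537746] pred [[ 0.64618897 -0.1311984   0.18794592]]
seatend [ 0.53883819 -0.16644114  0.14024514] [-0.5 -0.1 -0.5  0.1] carrier [  28.4 -185.3  138.3]
tipA [ 0.53578257 -0.19059334  0.16254809] [-3.4 -0.4 -3.3  0.9] carrier [  31.3 -209.4  160.6]
tipB [ 0.52279669 -0.2028878   0.12077634] [ 2.4  0.3  2.3 -0.6] carrier [  21.7 -224.5  118.8]
```

```bash
cat >go.py <<'E'
# usage: go.py x y z [yaw_deg of tool y] (carrier frame mm, yaw carrier deg): prints shift needed in tool units and turn
import sys; from h import *; from plant import robot
car=np.load("car.npy"); s=robot.read_state(); q=s["orientation"]; M=R.from_quat([q[1],q[2],q[3],q[0]])
a=[float(v) for v in sys.argv[1:]]
t=w(car,a[:3])[0]; d=t-s["position"]
yw=np.degrees(car[3])+(a[3] if len(a)>3 else 0)
Y=np.array([np.cos(np.radians(yw)),np.sin(np.radians(yw)),0]);Z=np.array([0,0,-1]);X=np.cross(Y,Z)
G=R.from_matrix(np.array([X,Y,Z]).T)
print("t",s["t"],"pos",s["position"].round(4),"carrier",((R.from_euler('z',-car[3]).apply(s["position"]-car[:3]))*1000).round(1))
print("travel now-frame",(M.inv().apply(d)/.04).round(3),"goal-frame",(G.inv().apply(d)/.04).round(3),"dr total",((M.inv()*G).as_rotvec()/np.radians(30)).round(3))
print("gap",s["finger_gap"],"ff",s["finger_force"],"F",s["contact_force"].round(1),"q",s["qpos"].round(2))
E
python3 - <<'E'
from h import *
c=np.load("car.npy"); c[2]=0; np.save("car.npy",c)
E
python3 go.py 124 -125 300 0; python3 go.py 124 -125 300 180
```

```text
t 0.2 pos [0.136  0.5841 0.2493] carrier [-544.6  445.   249.3]
travel now-frame [-16.479 -14.524  -1.251] goal-frame [-14.25   16.715  -1.266] dr total [-2.000e-03  2.000e-03  3.031e+00]
gap 0.08508778270771426 ff 0.0 F [ 0.1  0.  -0.7] q [ 1.26  0.13  1.49 -0.    1.52 -0.09]
t 0.2 pos [0.136  0.5841 0.2493] carrier [-544.6  445.   249.3]
travel now-frame [-16.479 -14.524  -1.251] goal-frame [ 14.25  -16.715  -1.266] dr total [-2.000e-03 -2.000e-03 -2.969e+00]
gap 0.08508778270771426 ff 0.0 F [ 0.1  0.  -0.7] q [ 1.26  0.13  1.49 -0.    1.52 -0.09]
```

```bash

A='{"travel":[-0.66,-0.58,-0.05],"dr":[0,0,0],"hand":0}'
python3 -m jog '[{"travel":[-0.66,-0.58,-0.05],"dr":[0,0,0],"hand":0},{"travel":[-0.66,-0.58,-0.05],"dr":[0,0,0],"hand":0},{"travel":[-0.66,-0.58,-0.05],"dr":[0,0,0],"hand":0},{"travel":[-0.66,-0.58,-0.05],"dr":[0,0,0],"hand":0},{"travel":[-0.66,-0.58,-0.05],"dr":[0,0,0],"hand":0}]'
python3 go.py 124 -125 300 0
```

```text
t: 0.62
position: [0.2388, 0.44, 0.2598]
orientation: [-0.0, 0.114, 0.993, -0.0]
contact_force: [1.1, 0.1, -0.1]
finger_gap: 0.0853
finger_force: 0.0
t 0.6167 pos [0.2388 0.44   0.2598] carrier [-409.9  330.2  259.8]
travel now-frame [-13.152 -11.605  -1.002] goal-frame [-11.38   13.347  -1.005] dr total [-1.000e-03  0.000e+00  3.032e+00]
gap 0.08532647762345912 ff 0.0 F [ 1.1  0.1 -0.1] q [ 0.97 -0.14  1.74 -0.    1.54 -0.37]
```

```bash

for i in 1 2 3 4; do python3 -m jog '[{"travel":[-0.66,-0.58,-0.05],"dr":[0,0,0],"hand":0},{"travel":[-0.66,-0.58,-0.05],"dr":[0,0,0],"hand":0},{"travel":[-0.66,-0.58,-0.05],"dr":[0,0,0],"hand":0},{"travel":[-0.66,-0.58,-0.05],"dr":[0,0,0],"hand":0},{"travel":[-0.66,-0.58,-0.05],"dr":[0,0,0],"hand":0}]' >/dev/null; done
for i in 1 2; do python3 -m jog '[{"travel":[0,0,0],"dr":[0,0,0.233],"hand":0},{"travel":[0,0,0],"dr":[0,0,0.233],"hand":0},{"travel":[0,0,0],"dr":[0,0,0.233],"hand":0},{"travel":[0,0,0],"dr":[0,0,0.233],"hand":0},{"travel":[0,0,0],"dr":[0,0,0.233],"hand":0}]'>/dev/null; done
python3 -m jog '[{"travel":[0,0,0],"dr":[0,0,0.233],"hand":0},{"travel":[0,0,0],"dr":[0,0,0.233],"hand":0},{"travel":[0,0,0],"dr":[0,0,0.233],"hand":0},{"travel":[0,0,0],"dr":[0,0,0],"hand":0}]'
python3 go.py 124 -125 300 0
python3 - <<'E'
from h import *; from plant import vision
c=vision.camera("wrist"); car=np.load("car.npy"); im=c["pixels"][:,:,::-1].copy(); cv2.imwrite("pics/w1raw.png",im)
import pickle; pickle.dump(c,open("w1.pkl","wb"))
P=[(124,-125,186),(225,-103,130),(182,-155,130),(12,-155,130),(28,-187,140),(71,-125,180),(25,-125,180)]
uv=proj(c,w(car,P)); print(uv.round(0).tolist(), c["xyz"],c["vertical_fov"])
im=cv2.resize(im,(800,600),interpolation=cv2.INTER_CUBIC)
for u,v in uv*800/512: cv2.drawMarker(im,(int(u),int(v)),(0,0,255),cv2.MARKER_CROSS,9,1) if abs(u)<2000 and abs(v)<2000 else 0
cv2.imwrite("pics/w1.png",im)
E
```

```text
t: 3.45
position: [0.6472, -0.1302, 0.2996]
orientation: [-0.0, 0.79, 0.613, -0.0]
contact_force: [0.4, -0.1, -0.5]
finger_gap: 0.0855
finger_force: 0.0
t 3.45 pos [ 0.6472 -0.1302  0.2996] carrier [ 124.7 -123.7  299.6]
travel now-frame [-0.031 -0.018 -0.009] goal-frame [-0.031 -0.018 -0.009] dr total [-0.001 -0.    -0.009]
gap 0.08545914993043219 ff 0.0 F [ 0.4 -0.1 -0.5] q [-0.28  0.28  1.23  0.    1.63 -0.03]
[[255.0, 198.0], [356.0, 161.0], [311.0, 211.0], [148.0, 211.0], [163.0, 243.0], [193.0, 196.0], [140.0, 196.0]] [ 0.66319412 -0.06628391  0.42425453] 65.72219676717971
```

View pics/w1.png

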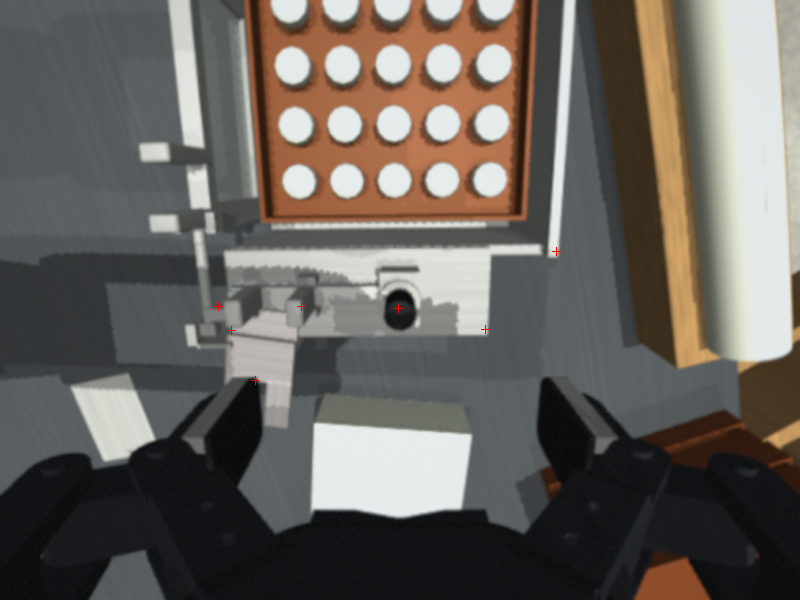

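```bash

python3 -m jog '[{"travel":[-0.4,-0.6,0],"dr":[0,0,0],"hand":0},{"travel":[-0.4,-0.6,0],"dr":[0,0,0],"hand":0},{"travel":[-0.4,-0.6,0],"dr":[0,0,0],"hand":0},{"travel":[-0.4,-0.6,0],"dr":[0,0,0],"hand":0},{"travel":[0,0,0],"dr":[0,0,0],"hand":0}]'
python3 -m jog '[{"travel":[0,0,0],"dr":[0,0,0],"hand":0},{"travel":[0,0,0],"dr":[0,0,0],"hand":0}]' >/dev/null
python3 go.py 28 -187 300 0
python3 - <<'E'
from h import *; from plant import vision; import pickle
c=vision.camera("wrist"); pickle.dump(c,open("w2.pkl","wb"))
def crop(c,x0,y0,wd,ht,s):
    im=cv2.resize(c["pixels"][y0:y0+ht,x0:x0+wd,::-1],None,fx=s,fy=s,interpolation=cv2.INTER_CUBIC)
    for x in range(0,wd,20): cv2.putText(im,str(x+x0),(x*s,8),0,.35,(0,0,255)); cv2.line(im,(x*s,10),(x*s,14),(0,0,255))
    for y in range(0,ht,20): cv2.putText(im,str(y+y0),(0,y*s+4),0,.35,(0,0,255)); cv2.line(im,(24,y*s),(28,y*s),(0,0,255))
    return im
a=crop(pickle.load(open("w1.pkl","rb")),110,145,265,130,3)
b=crop(c,160,120,265,145,3)[:434]
im=np.zeros((a.shape[0]+200,795,3),np.uint8); 
cv2.imwrite("pics/w12a.png",a); cv2.imwrite("pics/w12b.png",b)
cv2.imwrite("pics/w2.png",crop(c,112,90,265,200,3))
E
```

```text
t: 3.92
position: [0.535, -0.1705, 0.2996]
orientation: [-0.001, 0.787, 0.617, -0.001]
contact_force: [-0.6, 0.4, 1.7]
finger_gap: 0.0855
finger_force: 0.0
t 4.0833 pos [ 0.539  -0.1691  0.3003] carrier [  29.3 -187.8  300.3]
travel now-frame [ 0.02  -0.031  0.008] goal-frame [ 0.019 -0.031  0.008] dr total [ 0.002 -0.     0.007]
gap 0.08521683089795139 ff 0.0 F [-0.4 -0.2 -0.2] q [-0.39  0.02  1.51  0.    1.61 -0.15]
```

View pics/w12a.png

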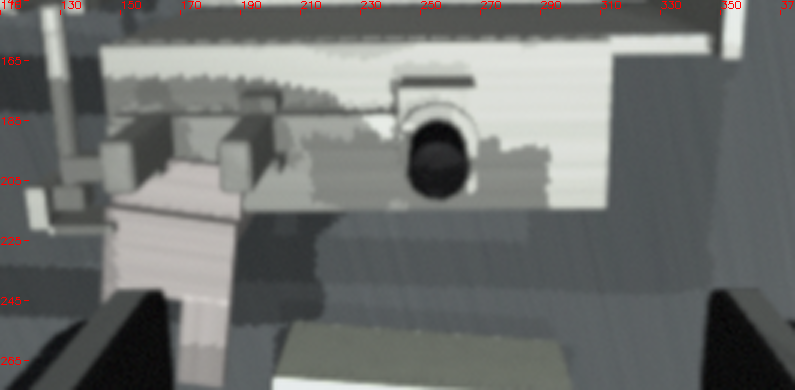

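View pics/w2.png

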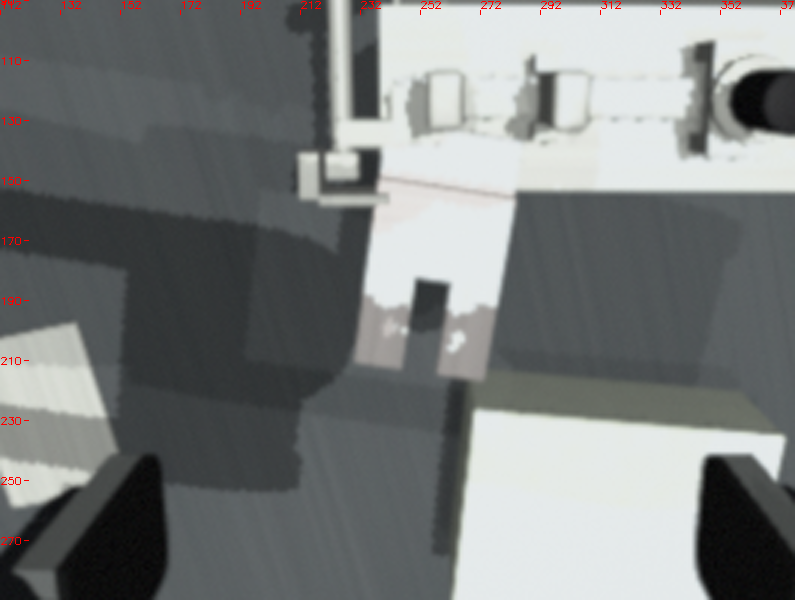

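```bash
cat >>h.py <<'E'
def onz(c,uv,z,car):
    X=least_squares(lambda p:(proj(c,[p[0],p[1],z])-uv).ravel(),[.55,-.1]).x
    return (R.from_euler('z',-car[3]).apply(np.r_[X,z]-np.r_[car[:2],0])*1000).round(1)
E
cat >m.py <<'E'
from h import *; import pickle
car=np.load("car.npy"); c1=pickle.load(open("w1.pkl","rb"));c2=pickle.load(open("w2.pkl","rb"))
p2=lambda u,v:np.array([u/3+112,v/3+90]); p1=lambda u,v:np.array([u/3+110,v/3+145])
for n,u,v,z in [("R tip",485,380,.14),("R deck",517,195,.14),("L tip",355,362,.14),("L deck",375,195,.14),("notch seat L",417,280,.14),("notch seat R",450,283,.14),("notch mouth L",402,368,.14),("mouth R",437,375,.14),
 ("deck fl",381,5,.13),("deck edge r",795,191,.13),("deck edge l",518,190,.13),("fronttab L",430,100,.18),("ft R",464,100,.18),("reartab R",587,100,.18),("rt L",555,100,.18),("rt bot",570,129,.18),("rt top",570,72,.18),("knob top",797,104,.186),("bridge r near",705,158,.152)]:
    print(n,onz(c2,p2(u,v),z,car))
print("--w1")
for n,u,v,z in [("deck far corner",608,208,.13),("deck in far",612,45,.13),("front tab L",102,165,.18),("ft R",135,165,.18),("rt L",220,165,.18),("rt R",250,165,.18),("ftbot",118,192,.18),("fttop",118,140,.18),("knobtop c",438,173,.186),("knob l",408,172,.186),("knob r",469,172,.186),("knob bot",438,198,.186),("bridge l",397,100,.152),("bridge r?",475,100,.152),("holderR",238,222,.14),("holderL",110,208,.14),("deck l top",101,46,.13)]:
    print(n,onz(c1,p1(u,v),z,car))
E
python3 m.py
```

```text
R tip [  47.7 -222.1  140. ]
R deck [  56.8 -159.5  140. ]
L tip [   3.9 -215.8  140. ]
L deck [  11.4 -159.6  140. ]
notch seat L [  24.8 -187.5  140. ]
notch seat R [  35.6 -188.5  140. ]
notch mouth L [  19.7 -217.9  140. ]
mouth R [  31.5 -220.3  140. ]
deck fl [  13.4 -101.1  130. ]
deck edge r [ 150.5 -159.   130. ]
deck edge l [  58.  -159.2  130. ]
fronttab L [  28.8 -128.9  180. ]
ft R [  37.9 -128.8  180. ]
reartab R [  70.9 -128.7  180. ]
rt L [  62.3 -128.7  180. ]
rt bot [  66.6 -136.3  180. ]
rt top [  66.  -121.4  180. ]
knob top [ 125.4 -129.1  186. ]
bridge r near [ 112.6 -146.4  152. ]
--w1
deck far corner [ 184.  -159.1  130. ]
deck in far [ 182.8 -102.   130. ]
front tab L [  28.4 -128.2  180. ]
ft R [  38.  -128.2  180. ]
rt L [  62.5 -128.4  180. ]
rt R [  71.1 -128.4  180. ]
ftbot [  32.2 -136.3  180. ]
fttop [  33.8 -120.8  180. ]
knobtop c [ 124.8 -129.3  186. ]
knob l [ 116.4 -128.9  186. ]
knob r [ 133.4 -129.   186. ]
knob bot [ 124.7 -136.6  186. ]
bridge l [ 112.1 -115.6  152. ]
bridge r? [ 136.4 -115.8  152. ]
holderR [  57. -160.  140.]
holderL [  13.8 -154.8  140. ]
deck l top [  12.6 -101.3  130. ]
```

```bash

python3 - <<'E'
from h import *
c=np.load("car.npy"); c[:2]=w(c,(0.8,-4.0,0))[0][:2]; np.save("car.npy",c)
E
python3 -m jog '[{"travel":[0.367,0.597,0],"dr":[0,0,0],"hand":0.4},{"travel":[0.367,0.597,0],"dr":[0,0,0],"hand":0.4},{"travel":[0.367,0.597,0],"dr":[0,0,0],"hand":0.4},{"travel":[0.367,0.597,0],"dr":[0,0,0],"hand":0.4},{"travel":[0,0,0],"dr":[0,0,0],"hand":0.4}]' 30 >/dev/null
python3 -m jog '[{"travel":[0,0,0.5],"dr":[0,0,0],"hand":0.4},{"travel":[0,0,0.5],"dr":[0,0,0],"hand":0.4},{"travel":[0,0,0.5],"dr":[0,0,0],"hand":0.4},{"travel":[0,0,0],"dr":[0,0,0],"hand":0.4},{"travel":[0,0,0],"dr":[0,0,0],"hand":0.4}]'
python3 go.py 124 -125 178 0
```

```text
t: 4.97
position: [0.6451, -0.1345, 0.2383]
orientation: [-0.001, 0.787, 0.616, -0.001]
contact_force: [0.3, -0.4, 0.2]
finger_gap: 0.0512
finger_force: 0.0
t 4.9667 pos [ 0.6451 -0.1345  0.2383] carrier [ 122.9 -124.5  238.3]
travel now-frame [-0.013  0.032  1.508] goal-frame [-0.013  0.027  1.508] dr total [-0.007 -0.     0.005]
gap 0.05119726508464288 ff 0.0 F [ 0.3 -0.4  0.2] q [-0.28  0.3   1.32  0.    1.53 -0.04]
```

```bash

python3 -m jog '[{"travel":[0,0.03,0.5],"dr":[0,0,0],"hand":0.4},{"travel":[0,0,0.5],"dr":[0,0,0],"hand":0.4},{"travel":[0,0,0.3],"dr":[0,0,0],"hand":0.4},{"travel":[0,0,0.2],"dr":[0,0,0],"hand":0.4},{"travel":[0,0,0],"dr":[0,0,0],"hand":0.4}]' 30
python3 go.py 124 -125 178 0
for i in 1 2; do python3 -m jog '[{"travel":[0,0,0],"dr":[0,0,0],"hand":1},{"travel":[0,0,0],"dr":[0,0,0],"hand":1},{"travel":[0,0,0],"dr":[0,0,0],"hand":1},{"travel":[0,0,0],"dr":[0,0,0],"hand":1}]' 40; done
python3 go.py 124 -125 178 0
```

```text
t: 5.38
position: [0.6462, -0.1352, 0.1787]
orientation: [-0.001, 0.788, 0.616, -0.001]
contact_force: [-0.4, 0.2, -0.3]
finger_gap: 0.0514
finger_force: 0.0
t 5.3833 pos [ 0.6462 -0.1352  0.1787] carrier [ 124.2 -124.9  178.7]
travel now-frame [-0.002 -0.004  0.017] goal-frame [-0.002 -0.004  0.017] dr total [-0.004 -0.     0.003]
gap 0.05135279101131417 ff 0.0 F [-0.4  0.2 -0.3] q [-0.28  0.33  1.39  0.    1.43 -0.04]
t: 5.72
position: [0.6474, -0.1357, 0.1819]
orientation: [0.001, 0.788, 0.616, 0.001]
contact_force: [-2.3, 1.0, 5.6]
finger_gap: 0.0169
finger_force: 39.0
t: 6.05
position: [0.6474, -0.1357, 0.1819]
orientation: [0.001, 0.788, 0.616, 0.001]
contact_force: [-2.8, 0.5, 6.3]
finger_gap: 0.0162
finger_force: 39.0
t 6.05 pos [ 0.6474 -0.1357  0.1819] carrier [ 125.5 -125.1  181.9]
travel now-frame [ 0.001 -0.037  0.098] goal-frame [ 0.001 -0.037  0.098] dr total [0.004 0.    0.002]
gap 0.016168519025231993 ff 39.00403439998627 F [-2.8  0.5  6.3] q [-0.28  0.33  1.38 -0.    1.43 -0.04]
```

```bash

python3 -m jog '[{"travel":[0,0,-0.2],"dr":[0,0,0],"hand":1},{"travel":[0,0,-0.2],"dr":[0,0,0],"hand":1},{"travel":[0,0,-0.3],"dr":[0,0,0],"hand":1},{"travel":[0,0,-0.4],"dr":[0,0,0],"hand":1},{"travel":[0,0,-0.4],"dr":[0,0,0],"hand":1}]' 60
python3 -m jog '[{"travel":[0,0,0],"dr":[0,0,0],"hand":1},{"travel":[0,0,0],"dr":[0,0,0],"hand":1}]'
python3 go.py 124 -125 238 0
python3 - <<'E'
from h import *; from plant import vision; import pickle
c=vision.camera("wrist"); pickle.dump(c,open("w3.pkl","wb"))
s=vision.camera("scene"); pickle.dump(s,open("s3.pkl","wb"))
a=cv2.resize(c["pixels"][130:300,180:330,::-1],(420,476),interpolation=cv2.INTER_CUBIC)
b=cv2.resize(s["pixels"][120:260,160:270,::-1],(374,476),interpolation=cv2.INTER_CUBIC)
cv2.imwrite("pics/p3.png",np.hstack([a,b]))
E
```

```text
t: 6.47
position: [0.6467, -0.1355, 0.2414]
orientation: [0.0, 0.788, 0.616, 0.0]
contact_force: [-0.0, -0.1, -0.8]
finger_gap: 0.0161
finger_force: 58.5
t: 6.63
position: [0.6478, -0.1358, 0.2422]
orientation: [0.002, 0.788, 0.616, 0.001]
contact_force: [-1.4, 0.3, -0.3]
finger_gap: 0.0159
finger_force: 58.5
t 6.6333 pos [ 0.6478 -0.1358  0.2422] carrier [ 125.8 -125.1  242.2]
travel now-frame [ 0.002 -0.046  0.104] goal-frame [ 0.002 -0.046  0.104] dr total [0.007 0.    0.002]
gap 0.015904505848013034 ff 58.53183209896088 F [-1.4  0.3 -0.3] q [-0.28  0.3   1.31  0.    1.53 -0.04]
```

View pics/p3.png

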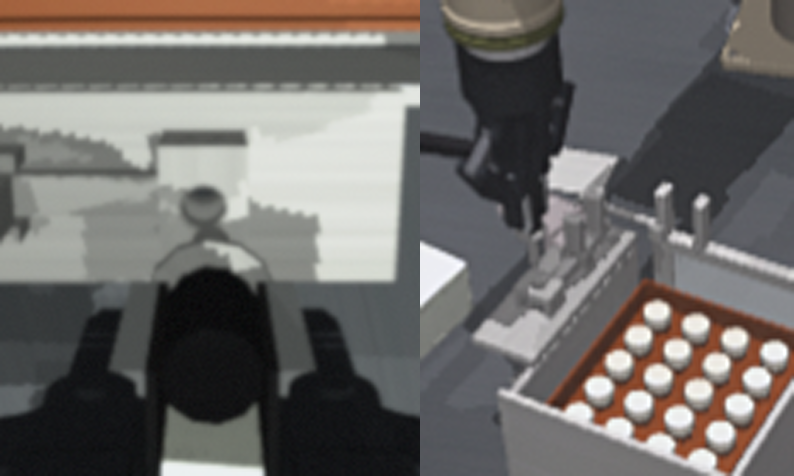

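```bash

python3 -m jog '[{"travel":[-0.5,0,-0.2],"dr":[0,0,0],"hand":1},{"travel":[-0.5,0,0],"dr":[0,0,0],"hand":1},{"travel":[-0.5,-0.4,0],"dr":[0,0,0],"hand":1},{"travel":[-0.125,-0.5,0],"dr":[0,0,0],"hand":1},{"travel":[0,-0.5,0],"dr":[0,0,0],"hand":1}]' 60 >/dev/null
python3 -m jog '[{"travel":[0,-0.5,0],"dr":[0,0,0],"hand":1},{"travel":[0,-0.4,0],"dr":[0,0,0],"hand":1},{"travel":[0,0,0],"dr":[0,0,0],"hand":1},{"travel":[0,0,0],"dr":[0,0,0],"hand":1}]'
python3 go.py 30.1 -190.1 210 0
python3 -m jog '[{"travel":[0,0,0],"dr":[0,0,0],"hand":1},{"travel":[0,0,0],"dr":[0,0,0],"hand":1}]'
python3 go.py 30.1 -190.1 210 0
```

```text
t: 7.48
position: [0.541, -0.1762, 0.2471]
orientation: [-0.001, 0.788, 0.616, -0.0]
contact_force: [0.5, -0.8, -0.3]
finger_gap: 0.0158
finger_force: 58.8
t 7.4833 pos [ 0.541  -0.1762  0.2471] carrier [  32.1 -190.1  247.1]
travel now-frame [ 0.001 -0.049  0.926] goal-frame [ 0.001 -0.05   0.926] dr total [-0.002 -0.     0.002]
gap 0.015804993995031148 ff 58.799845576286316 F [ 0.5 -0.8 -0.3] q [-0.4   0.05  1.58 -0.    1.51 -0.16]
t: 7.65
position: [0.5422, -0.1764, 0.2475]
orientation: [-0.0, 0.788, 0.616, -0.0]
contact_force: [-0.4, 0.9, -0.0]
finger_gap: 0.0159
finger_force: 58.8
t 7.65 pos [ 0.5422 -0.1764  0.2475] carrier [  33.3 -190.1  247.5]
travel now-frame [-0.    -0.08   0.938] goal-frame [-0.    -0.081  0.938] dr total [-0.001 -0.     0.003]
gap 0.01586839264519672 ff 58.79999399185181 F [-0.4  0.9 -0. ] q [-0.4   0.05  1.58  0.    1.51 -0.16]
```

```bash

python3 -m jog '[{"travel":[0,-0.075,0.2],"dr":[0,0,0],"hand":1},{"travel":[0,0,0.3],"dr":[0,0,0],"hand":1},{"travel":[0,0,0.2],"dr":[0,0,0],"hand":1},{"travel":[0,0,0],"dr":[0,0,0],"hand":1}]' 60 | head -2
for i in 1 2 3; do python3 -m jog '[{"travel":[0,0,0],"dr":[0,0,0],"hand":1},{"travel":[0,0,0],"dr":[0,0,0],"hand":1}]'|sed -n 2p; done
python3 go.py 30.1 -190.1 210 0
```

```text
t: 7.98
position: [0.5374, -0.175, 0.2162]
position: [0.5388, -0.1756, 0.2198]
position: [0.5392, -0.1758, 0.2206]
position: [0.5391, -0.1757, 0.2204]
t 8.4833 pos [ 0.5391 -0.1757  0.2204] carrier [  30.1 -190.2  220.4]
travel now-frame [0.003 0.    0.261] goal-frame [0.003 0.001 0.261] dr total [0.001 0.    0.002]
gap 0.015721166064762995 ff 58.79932343959808 F [ 0.7 -0.9  0.8] q [-0.41  0.06  1.62 -0.    1.46 -0.16]
```

```bash

python3 -m jog '[{"travel":[0,0,0.2],"dr":[0,0,0],"hand":1},{"travel":[0,0,0.1],"dr":[0,0,0],"hand":1},{"travel":[0,0,0.1],"dr":[0,0,0],"hand":1},{"travel":[0,0,0.1],"dr":[0,0,0],"hand":1},{"travel":[0,0,0],"dr":[0,0,0],"hand":1}]' 60 | sed -n '2p;4p'
python3 -m jog '[{"travel":[0,0,0],"dr":[0,0,0],"hand":1},{"travel":[0,0,0],"dr":[0,0,0],"hand":1}]'| sed -n '2p;4p'
python3 go.py 30.1 -190.1 170 0
```

```text
position: [0.5382, -0.1753, 0.1984]
contact_force: [0.6, 0.3, -0.8]
position: [0.5389, -0.1757, 0.2001]
contact_force: [0.1, -0.3, -0.8]
t 9.0667 pos [ 0.5389 -0.1757  0.2001] carrier [  29.9 -190.2  200.1]
travel now-frame [0.002 0.004 0.752] goal-frame [0.002 0.004 0.752] dr total [0.    0.    0.002]
gap 0.015797058659478908 ff 58.799400329589844 F [ 0.1 -0.3 -0.8] q [-0.41  0.07  1.65  0.    1.43 -0.16]
```

```bash

for i in 1 2; do python3 -m jog '[{"travel":[0,0,0.1],"dr":[0,0,0],"hand":1},{"travel":[0,0,0.1],"dr":[0,0,0],"hand":1},{"travel":[0,0,0.1],"dr":[0,0,0],"hand":1},{"travel":[0,0,0],"dr":[0,0,0],"hand":1},{"travel":[0,0,0],"dr":[0,0,0],"hand":1}]' 60 | sed -n '2p;4p'; done
python3 -m jog '[{"travel":[0,0,0],"dr":[0,0,0],"hand":1},{"travel":[0,0,0],"dr":[0,0,0],"hand":1}]'| sed -n '2p;4p'
python3 go.py 30.1 -190.1 170 0
```

```text
position: [0.5386, -0.1755, 0.1874]
contact_force: [-0.4, -0.2, -0.0]
position: [0.5386, -0.1755, 0.1754]
contact_force: [-0.0, 0.6, -1.1]
position: [0.5389, -0.1757, 0.1762]
contact_force: [0.1, -0.2, -0.7]
t 10.0667 pos [ 0.5389 -0.1757  0.1762] carrier [  30.  -190.2  176.2]
travel now-frame [0.002 0.003 0.154] goal-frame [0.002 0.003 0.154] dr total [0.    0.    0.002]
gap 0.015994102818175253 ff 58.727704882621765 F [ 0.1 -0.2 -0.7] q [-0.41  0.09  1.67 -0.    1.38 -0.16]
```

```bash

for i in 1 2 3; do python3 -m jog '[{"travel":[0,0,0.07],"dr":[0,0,0],"hand":1},{"travel":[0,0,0],"dr":[0,0,0],"hand":1},{"travel":[0,0,0],"dr":[0,0,0],"hand":1}]' 60 | sed -n '2p;4p'; done
```

```text
position: [0.5388, -0.1756, 0.173]
contact_force: [-0.1, -0.1, -0.9]
position: [0.5389, -0.1756, 0.1703]
contact_force: [0.4, -0.1, -0.1]
position: [0.5391, -0.1757, 0.1699]
contact_force: [-8.7, 3.7, 15.4]
```

```bash

python3 -m jog '[{"travel":[0,0,-0.02],"dr":[0,0,0],"hand":0.8},{"travel":[0,0,0],"dr":[0,0,0],"hand":0.6},{"travel":[0,0,0],"dr":[0,0,0],"hand":0.4},{"travel":[0,0,0],"dr":[0,0,0],"hand":0.3},{"travel":[0,0,0],"dr":[0,0,0],"hand":0.3}]'
python3 -m jog '[{"travel":[0,0,-0.3],"dr":[0,0,0],"hand":0.3},{"travel":[0,0,-0.6],"dr":[0,0,0],"hand":0.3},{"travel":[0,0,-0.8],"dr":[0,0,0],"hand":0.3},{"travel":[0,0,-0.4],"dr":[0,0,0],"hand":0.3},{"travel":[0,0,0],"dr":[0,0,0],"hand":0.3}]'|tail -3
python3 -m jog '[{"travel":[0,0,0],"dr":[0,0,0],"hand":0},{"travel":[0,0,0],"dr":[0,0,0],"hand":0},{"travel":[0,0,0],"dr":[0,0,0],"hand":0}]'|tail -3
python3 go.py 48 -125 230 0
python3 - <<'E'
from h import *; from plant import vision; import pickle
c=vision.camera("wrist"); pickle.dump(c,open("w4.pkl","wb"))
s=vision.camera("scene"); pickle.dump(s,open("s4.pkl","wb"))
a=cv2.resize(c["pixels"][100:300,140:320,::-1],(432,480),interpolation=cv2.INTER_CUBIC)
b=cv2.resize(s["pixels"][150:230,165:225,::-1],(360,480),interpolation=cv2.INTER_CUBIC)
cv2.imwrite("pics/p4.png",np.hstack([a,b]))
E
```

```text
t: 11.23
position: [0.5388, -0.1756, 0.1681]
orientation: [-0.0, 0.788, 0.616, -0.0]
contact_force: [-0.3, 0.3, -0.1]
finger_gap: 0.0596
finger_force: 0.0
contact_force: [1.0, 0.3, 0.7]
finger_gap: 0.0598
finger_force: 0.0
contact_force: [0.4, -0.1, -0.8]
finger_gap: 0.0854
finger_force: 0.0
t 11.9 pos [ 0.5382 -0.1754  0.251 ] carrier [  29.1 -190.1  251. ]
travel now-frame [1.626 0.475 0.524] goal-frame [1.626 0.472 0.525] dr total [-0.004 -0.001  0.002]
gap 0.08542700402769311 ff 0.0 F [ 0.4 -0.1 -0.8] q [-0.41  0.04  1.58 -0.    1.52 -0.16]
```

View pics/p4.png

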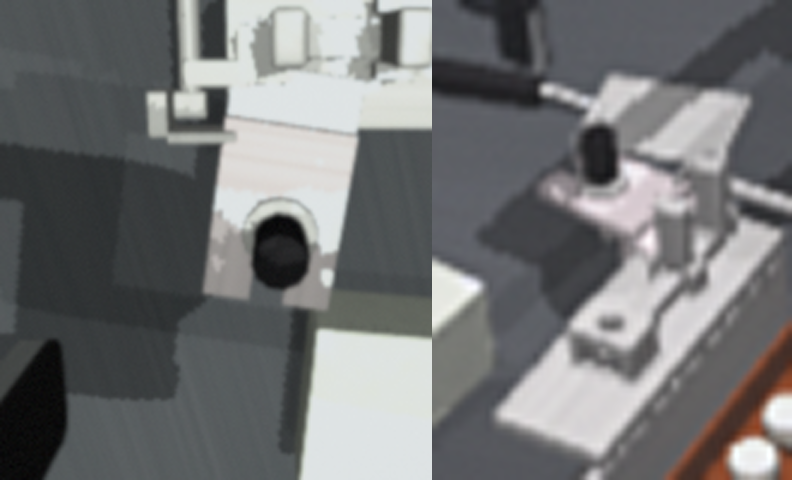

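```bash

python3 - <<'E'
from h import *; import pickle
c=pickle.load(open("w4.pkl","rb")); print(onz(c,np.array([256.7,207]),.174,np.load("car.npy")))
E
python3 -m jog '[{"travel":[0.4,0.155,0],"dr":[0,0,0],"hand":0.15},{"travel":[0.4,0.155,0],"dr":[0,0,0],"hand":0.15},{"travel":[0.4,0.155,0],"dr":[0,0,0],"hand":0.15},{"travel":[0.426,0.155,0],"dr":[0,0,0],"hand":0.15},{"travel":[0,0,0],"dr":[0,0,0],"hand":0.15}]' >/dev/null
python3 -m jog '[{"travel":[0,0,0.3],"dr":[0,0,0],"hand":0.15},{"travel":[0,0,0.3],"dr":[0,0,0],"hand":0.15},{"travel":[0,0,0],"dr":[0,0,0],"hand":0.15},{"travel":[0,0,0],"dr":[0,0,0],"hand":0.15},{"travel":[0,0,0],"dr":[0,0,0],"hand":0.15}]' >/dev/null
python3 go.py 54 -125 164 0
```

```text
[  29.5 -187.8  174. ]
t 12.8333 pos [ 0.5781 -0.1191  0.2279] carrier [  54.2 -125.8  227.9]
travel now-frame [ 0.019 -0.002  1.596] goal-frame [ 0.019 -0.004  1.596] dr total [-0.002  0.     0.001]
gap 0.07250495774743528 ff 0.0 F [-0.6  0.5  0. ] q [-0.29  0.12  1.54 -0.    1.48 -0.05]
```

```bash

python3 -m jog '[{"travel":[0,0,0.4],"dr":[0,0,0],"hand":0.15},{"travel":[0,0,0.4],"dr":[0,0,0],"hand":0.15},{"travel":[0,0,0.4],"dr":[0,0,0],"hand":0.15},{"travel":[0,0,0.39],"dr":[0,0,0],"hand":0.15},{"travel":[0,0,0],"dr":[0,0,0],"hand":0.15}]' 30
python3 -m jog '[{"travel":[0,0,0],"dr":[0,0,0],"hand":0.15},{"travel":[0,0,0],"dr":[0,0,0],"hand":0.15}]' >/dev/null
python3 go.py 54 -125 164 0
for i in 1 2; do python3 -m jog '[{"travel":[0,0,0],"dr":[0,0,0],"hand":0.7},{"travel":[0,0,0],"dr":[0,0,0],"hand":0.8},{"travel":[0,0,0],"dr":[0,0,0],"hand":1},{"travel":[0,0,0],"dr":[0,0,0],"hand":1},{"travel":[0,0,0],"dr":[0,0,0],"hand":1}]' 40; done
python3 go.py 54 -125 164 0
```

```text
t: 13.25
position: [0.5768, -0.1184, 0.1616]
orientation: [-0.002, 0.788, 0.616, -0.001]
contact_force: [-0.3, -0.6, 0.1]
finger_gap: 0.0725
finger_force: 0.0
t 13.4167 pos [ 0.5792 -0.1189  0.1662] carrier [  55.2 -125.3  166.2]
travel now-frame [ 0.009 -0.031  0.056] goal-frame [ 0.009 -0.031  0.056] dr total [0.003 0.    0.002]
gap 0.07245219249710279 ff 0.0 F [-0.6  0.4  1.5] q [-0.29  0.16  1.61 -0.    1.37 -0.04]
t: 13.83
position: [0.5786, -0.1186, 0.166]
orientation: [0.0, 0.788, 0.616, -0.0]
contact_force: [-5.2, 1.3, 7.6]
finger_gap: 0.0325
finger_force: 42.1
t: 14.25
position: [0.5786, -0.1186, 0.166]
orientation: [0.0, 0.788, 0.616, -0.0]
contact_force: [-4.5, 1.1, 7.3]
finger_gap: 0.0321
finger_force: 42.2
t 14.25 pos [ 0.5786 -0.1186  0.166 ] carrier [  54.5 -125.2  166. ]
travel now-frame [ 0.004 -0.014  0.05 ] goal-frame [ 0.004 -0.014  0.05 ] dr total [0.    0.    0.003]
gap 0.032121055584102665 ff 42.15402066707611 F [-4.5  1.1  7.3] q [-0.29  0.16  1.61 -0.    1.37 -0.04]
```

```bash

python3 -m jog '[{"travel":[0,0,0],"dr":[0,0,0],"hand":0.6},{"travel":[0,0,0],"dr":[0,0,0],"hand":0.15},{"travel":[0,0,0],"dr":[0,0,0],"hand":0.15},{"travel":[0,0,0],"dr":[0,0,0],"hand":0.15},{"travel":[0,0,-0.4],"dr":[0,0,0],"hand":0.15}]'
python3 -m jog '[{"travel":[0,0,-0.7],"dr":[0,0,0],"hand":0.15},{"travel":[0,0,-0.7],"dr":[0,0,0],"hand":0.15},{"travel":[0,0,-0.6],"dr":[0,0,0],"hand":0.15},{"travel":[0,0,0],"dr":[0,0,0],"hand":0.15},{"travel":[0,0,0],"dr":[0,0,0],"hand":0.15}]'|head -2
python3 go.py 0 -51 164 90
python3 - <<'E'
from h import *; import pickle; from plant import vision
c=pickle.load(open("w1.pkl","rb")); car=np.load("car.npy")
print(onz(c,np.array([98.6,97.3]),.18,car),onz(c,np.array([104.5,142]),.18,car))
c=vision.camera("wrist"); pickle.dump(c,open("w5.pkl","wb"))
uv=proj(c,w(car,[(0,-39,180),(0,-75,180),(-6,-34,180),(6,-34,180),(6,-80,180),(30,-125,180),(42,-125,180),(54,-125,163)]))
print(uv.round())
im=cv2.resize(c["pixels"][:,:,::-1],(800,600),interpolation=cv2.INTER_CUBIC)
for u,v in uv*800/512: cv2.drawMarker(im,(int(u),int(v)),(0,0,255),cv2.MARKER_CROSS,7,1)
cv2.imwrite("pics/w5.png",im)
E
```

```text
t: 14.67
position: [0.5768, -0.118, 0.1773]
orientation: [-0.002, 0.788, 0.616, -0.002]
contact_force: [-0.2, 0.5, -0.7]
finger_gap: 0.0723
finger_force: 0.0
t: 15.08
position: [0.5799, -0.1189, 0.2631]
t 15.0833 pos [ 0.5799 -0.1189  0.2631] carrier [  55.9 -125.1  263.1]
travel now-frame [ 1.856 -1.407  2.471] goal-frame [1.398 1.854 2.478] dr total [ 0.007  0.007 -2.998]
gap 0.07270032092179214 ff 0.0 F [ 0.4 -0.5 -0.4] q [-0.29  0.1   1.5   0.    1.54 -0.04]
[ -0.4 -39.3 180. ] [ -0.2 -74.4 180. ]
[[171.  83.]
 [174. 138.]
 [161.  75.]
 [179.  75.]
 [183. 145.]
 [220. 207.]
 [236. 207.]
 [253. 201.]]
```

View pics/w5.png

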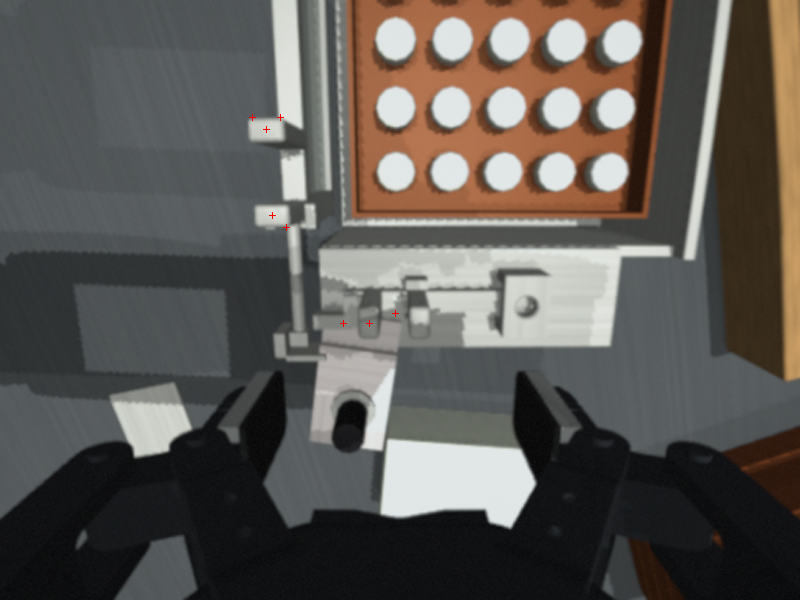

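```bash

for i in 1 2; do python3 -m jog '[{"travel":[0,0,0],"dr":[0,0,-0.231],"hand":0.15},{"travel":[0,0,0],"dr":[0,0,-0.231],"hand":0.15},{"travel":[0,0,0],"dr":[0,0,-0.231],"hand":0.15},{"travel":[0,0,0],"dr":[0,0,-0.231],"hand":0.15},{"travel":[0,0,0],"dr":[0,0,-0.231],"hand":0.15}]'>/dev/null; done
python3 -m jog '[{"travel":[0,0,0],"dr":[0,0,-0.231],"hand":0.15},{"travel":[0,0,0],"dr":[0,0,-0.231],"hand":0.15},{"travel":[0,0,0],"dr":[0,0,-0.231],"hand":0.15},{"travel":[0.4,0.5,0],"dr":[0,0,0],"hand":0.15},{"travel":[0.4,0.5,0],"dr":[0,0,0],"hand":0.15}]'>/dev/null
python3 -m jog '[{"travel":[0.4,0.5,0],"dr":[0,0,0],"hand":0.15},{"travel":[0.198,0.354,0],"dr":[0,0,0],"hand":0.15},{"travel":[0,0,0.5],"dr":[0,0,0],"hand":0.15},{"travel":[0,0,0],"dr":[0,0,0],"hand":0.15},{"travel":[0,0,0],"dr":[0,0,0],"hand":0.15}]'
python3 go.py 0 -51 165 90
python3 -m jog '[{"travel":[0,0,0],"dr":[0,0,0],"hand":0.15},{"travel":[0,0,0],"dr":[0,0,0],"hand":0.15}]' >/dev/null
python3 go.py 0 -51 165 90
```

```text
t: 16.8
position: [0.5405, -0.0328, 0.2382]
orientation: [-0.003, 0.121, 0.993, -0.0]
contact_force: [-0.2, -1.0, -1.4]
finger_gap: 0.0728
finger_force: 0.0
t 16.8 pos [ 0.5405 -0.0328  0.2382] carrier [ -3.2 -51.2 238.2]
travel now-frame [-0.089  0.005  1.829] goal-frame [-0.079  0.005  1.829] dr total [-0.001 -0.01   0.006]
gap 0.07283454416812021 ff 0.0 F [-0.2 -1.  -1.4] q [-0.16 -0.02  1.66 -0.    1.5  -1.48]
t 16.9667 pos [ 0.5424 -0.0336  0.241 ] carrier [ -1.2 -51.6 241. ]
travel now-frame [-0.03   0.014  1.901] goal-frame [-0.03   0.014  1.901] dr total [-0.     0.     0.004]
gap 0.0730367367530815 ff 0.0 F [ 0.2 -0.4 -0.3] q [-0.16 -0.02  1.66 -0.    1.5  -1.48]
```

```bash

python3 -m jog '[{"travel":[-0.03,0.01,0.5],"dr":[0,0,0],"hand":0.15},{"travel":[0,0,0.5],"dr":[0,0,0],"hand":0.15},{"travel":[0,0,0.5],"dr":[0,0,0],"hand":0.15},{"travel":[0,0,0.38],"dr":[0,0,0],"hand":0.15},{"travel":[0,0,0],"dr":[0,0,0],"hand":0.15}]' 30
python3 -m jog '[{"travel":[0,0,0],"dr":[0,0,0],"hand":0.15},{"travel":[0,0,0],"dr":[0,0,0],"hand":0.15}]' >/dev/null
python3 go.py 0 -51 165 90
for i in 1 2; do python3 -m jog '[{"travel":[0,0,0],"dr":[0,0,0],"hand":0.7},{"travel":[0,0,0],"dr":[0,0,0],"hand":0.8},{"travel":[0,0,0],"dr":[0,0,0],"hand":1},{"travel":[0,0,0],"dr":[0,0,0],"hand":1},{"travel":[0,0,0],"dr":[0,0,0],"hand":1}]' 60; done
python3 go.py 0 -51 165 90
```

```text
t: 17.38
position: [0.5416, -0.0332, 0.1622]
orientation: [-0.003, 0.121, 0.993, 0.0]
contact_force: [-0.6, 0.6, -1.3]
finger_gap: 0.0724
finger_force: 0.0
t 17.55 pos [ 0.5443 -0.0334  0.1671] carrier [  0.6 -50.9 167.1]
travel now-frame [ 0.015 -0.003  0.054] goal-frame [ 0.015 -0.003  0.054] dr total [0.    0.003 0.004]
gap 0.07234820962939029 ff 0.0 F [0.7 0.1 0. ] q [-0.16  0.04  1.74 -0.    1.36 -1.48]
t: 17.97
position: [0.5449, -0.0323, 0.168]
orientation: [0.002, 0.121, 0.993, 0.001]
contact_force: [0.2, 6.2, 7.7]
finger_gap: 0.0324
finger_force: 62.4
t: 18.38
position: [0.5449, -0.0323, 0.168]
orientation: [0.002, 0.12, 0.993, 0.0]
contact_force: [-0.3, 4.8, 8.4]
finger_gap: 0.0326
finger_force: 62.3
t 18.3833 pos [ 0.5449 -0.0323  0.168 ] carrier [  0.9 -49.6 168. ]
travel now-frame [ 0.024 -0.034  0.076] goal-frame [ 0.024 -0.034  0.076] dr total [0.003 0.007 0.007]
gap 0.03262892039652201 ff 62.25236713886261 F [-0.3  4.8  8.4] q [-0.15  0.03  1.74  0.    1.36 -1.48]
```

```bash
cat >g.py <<'E'
from h import *; from plant import robot
car=np.load("car.npy"); s=robot.read_state(); p=R.from_euler('z',-car[3]).apply(s["position"]-[*car[:2],0])*1000
q=s["orientation"]; M=R.from_quat([q[1],q[2],q[3],q[0]]).as_matrix(); Y=R.from_euler('z',-car[3]).apply(M[:,1])
d=p-[0,85,0]; print("t",s["t"],"p",p.round(1),"r",np.hypot(*d[:2]).round(1),"ang pos",np.degrees(np.arctan2(-d[0],-d[1])).round(1),"hand",np.degrees(np.arctan2(Y[0],Y[1])).round(1),"tilt",M[:,2].round(3),"gap",s["finger_gap"].round(4),"F",s["contact_force"].round(1),"ff",round(s["finger_force"],1))
E
python3 g.py
python3 -m jog '[{"travel":[0.235,0.008,0],"dr":[0,0,0.1333],"hand":1},{"travel":[0.235,0.008,0],"dr":[0,0,0.1333],"hand":1},{"travel":[0.235,0.008,0],"dr":[0,0,0.1333],"hand":1},{"travel":[0.235,0.008,0],"dr":[0,0,0.1333],"hand":1},{"travel":[0,0,0],"dr":[0,0,0],"hand":1}]' 70 >/dev/null; python3 g.py
python3 -m jog '[{"travel":[0,0,0],"dr":[0,0,0],"hand":1},{"travel":[0,0,0],"dr":[0,0,0],"hand":1}]'  >/dev/null; python3 g.py
```

```text
Traceback (most recent call last):
  File "g.py", line 4, in <module>
    d=p-[0,85,0]; print("t",s["t"],"p",p.round(1),"r",np.hypot(*d[:2]).round(1),"ang pos",np.degrees(np.arctan2(-d[0],-d[1])).round(1),"hand",np.degrees(np.arctan2(Y[0],Y[1])).round(1),"tilt",M[:,2].round(3),"gap",s["finger_gap"].round(4),"F",s["contact_force"].round(1),"ff",round(s["finger_force"],1))
                                                                                                                                                                                                                      ^^^^^^^^^^^^^^^^^^^^^
AttributeError: 'float' object has no attribute 'round'
Traceback (most recent call last):
  File "g.py", line 4, in <module>
    d=p-[0,85,0]; print("t",s["t"],"p",p.round(1),"r",np.hypot(*d[:2]).round(1),"ang pos",np.degrees(np.arctan2(-d[0],-d[1])).round(1),"hand",np.degrees(np.arctan2(Y[0],Y[1])).round(1),"tilt",M[:,2].round(3),"gap",s["finger_gap"].round(4),"F",s["contact_force"].round(1),"ff",round(s["finger_force"],1))
                                                            
[... 197 characters left out ...]
t' object has no attribute 'round'
Traceback (most recent call last):
  File "g.py", line 4, in <module>
    d=p-[0,85,0]; print("t",s["t"],"p",p.round(1),"r",np.hypot(*d[:2]).round(1),"ang pos",np.degrees(np.arctan2(-d[0],-d[1])).round(1),"hand",np.degrees(np.arctan2(Y[0],Y[1])).round(1),"tilt",M[:,2].round(3),"gap",s["finger_gap"].round(4),"F",s["contact_force"].round(1),"ff",round(s["finger_force"],1))
                                                                                                                                                                                                                      ^^^^^^^^^^^^^^^^^^^^^
AttributeError: 'float' object has no attribute 'round'
```

```bash
sed -i 's/s\["finger_gap"\].round(4)/round(s["finger_gap"],4)/' g.py; python3 g.py
```

```text
t 18.9667 p [-36.1 -44.9 168.1] r 134.8 ang pos 15.5 hand 15.8 tilt [ 0.005 -0.    -1.   ] gap 0.032 F [1.7 3.4 7.8] ff 71.3
```

```bash

for i in 1 2 3; do python3 -m jog '[{"travel":[0.235,0.008,0],"dr":[0,0,0.1333],"hand":1},{"travel":[0.235,0.008,0],"dr":[0,0,0.1333],"hand":1},{"travel":[0.235,0.008,0],"dr":[0,0,0.1333],"hand":1},{"travel":[0.235,0.008,0],"dr":[0,0,0.1333],"hand":1},{"travel":[0,0,0],"dr":[0,0,0],"hand":1}]' 80 >/dev/null; python3 g.py; done
python3 -m jog '[{"travel":[0,0,0],"dr":[0,0,0],"hand":1},{"travel":[0,0,0],"dr":[0,0,0],"hand":1},{"travel":[0,0,0],"dr":[0,0,0],"hand":1}]'  >/dev/null; python3 g.py
```

```text
t 19.3833 p [-71.5 -29.6 168.1] r 135.1 ang pos 32.0 hand 32.0 tilt [ 0.003 -0.    -1.   ] gap 0.0318 F [ 0.4 -0.2  9.8] ff 80.6
t 19.8 p [-100.6   -5.6  168.1] r 135.4 ang pos 48.0 hand 48.0 tilt [ 0.002 -0.    -1.   ] gap 0.032 F [-3.  -1.8 12.3] ff 81.2
t 20.2167 p [-122.1   25.6  168.1] r 135.7 ang pos 64.1 hand 64.0 tilt [ 0.001  0.    -1.   ] gap 0.0321 F [-6.1 -2.5 17.5] ff 80.8
t 20.4667 p [-121.6   24.6  168.1] r 135.7 ang pos 63.6 hand 63.8 tilt [ 0.001 -0.    -1.   ] gap 0.0322 F [-6.8 -0.6 17.1] ff 80.7
```

```bash

python3 -m jog '[{"travel":[0.13,0.003,0],"dr":[0,0,0.07],"hand":1},{"travel":[0,0,0],"dr":[0,0,0],"hand":1},{"travel":[0,0,0],"dr":[0,0,0],"hand":1},{"travel":[0,0,0],"dr":[0,0,0],"hand":1},{"travel":[0,0,0],"dr":[0,0,0],"hand":1}]' >/dev/null; python3 g.py
for i in 1 2; do python3 -m jog '[{"travel":[0,0,0],"dr":[0,0,0],"hand":1},{"travel":[0,0,0],"dr":[0,0,0],"hand":1},{"travel":[0,0,0],"dr":[0,0,0],"hand":1},{"travel":[0,0,0],"dr":[0,0,0],"hand":1},{"travel":[0,0,0],"dr":[0,0,0],"hand":1}]' >/dev/null; done; python3 g.py
python3 - <<'E'
from h import *; from plant import vision; import pickle
car=np.load("car.npy"); T=vision.camera("top"); cv2.imwrite("pics/t6.png",T["pixels"][:,:,::-1])
a=cv2.imread("pics/top0raw.png"); d=cv2.absdiff(a,T["pixels"][:,:,::-1].copy()).max(2)
# bystanders moved? fraction of changed pixels around each (raw px from the first top view)
for n,(u,v) in dict(carton=(345,170),bowl=(395,232),beaker=(410,182),spat=(350,255),jar=(82,175),tub=(186,120),tray=(105,240)).items():
    print(n,(d[v-22:v+22,u-22:u+22]>60).mean().round(3))
for n,P in dict(newknob=(29.2,-188.5,174),bore=(124,-125,170)).items():
    u,v=proj(T,w(car,P))[0]; r=T["pixels"][int(v)-3:int(v)+4,int(u)-3:int(u)+4].max(2); print(n,(u.round(),v.round()),r.min())
E
```

```text
t 20.8833 p [-123.8   29.3  168.1] r 135.8 ang pos 65.8 hand 65.9 tilt [ 0.001 -0.    -1.   ] gap 0.0321 F [-7.6 -2.1 18. ] ff 80.5
t 21.7167 p [-123.8   29.3  168.1] r 135.8 ang pos 65.8 hand 65.9 tilt [ 0.001 -0.    -1.   ] gap 0.032 F [-8.8 -2.1 17.9] ff 80.5
carton 0.0
bowl 0.0
beaker 0.0
spat 0.0
jar 0.0
tub 0.0
tray 0.0
newknob (np.float64(306.0), np.float64(176.0)) 51
bore (np.float64(293.0), np.float64(141.0)) 183
```

Gate stands at 65.8° and at rest, the pin is still parked and the other things haven't moved, so I'm handing in.

```bash
python3 -c "
from plant import robot; print(robot.close_job())"
```

```text
the job is handed in; nothing more can be done
None
```

The job is handed in at about 22 s: the pin hangs parked in the holder's notch, the rail catch is fully squeezed, and the gate is held at rest at about 66° with the grip still on; no judging result came back.

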